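# Start and close a quick-thread cap on a sample bottle

## Robot

A 6-joint arm with a two-finger parallel gripper is mounted at the origin on the work surface. World frame = base frame: x ahead of the robot, y to its left, z up, the work surface at z = 0. Lengths are in m, angles in rad, forces in N, time in s.
With the tool pointing down it reaches from about 0.35 to 0.975 m from the base axis. Payload 7.1 kg.
Tool frame: the origin (TCP) lies midway between the tips of the shut fingers; the grasp point (between the pads) lies 19 mm behind it; z points along the fingers, y is the line along which they close (so a half turn about z gives the same grasp; the last joint's range is limited). The gripper opens to 88 mm and grips with 3 to 60 N. Pads are 20 mm wide; open, the fingers measure 115 mm over their backs; the gripper's body (75 mm by 178 mm) begins 61 mm behind the grasp point.
Start: joints at [-1.232, 0.423, 1.63, -0, 1.089, -0.019], TCP at [0.219, -0.585, 0.223] pointing down, gripper open.
Joint ranges: [-3, 3], [-0.9, 2.11], [0.09, 2.58], [-1.31, 4.45], [0.11, 2.69], [-2.54, 2.54]. Speed limits (rad/s): [2.39, 2.39, 3.01, 3.14, 3.14, 3.14].

## Interface

Orientations are given as a unit quaternion [w, x, y, z].
In Python, from station import move_pose, movel, movej, command_gripper, wait, inverse_kinematics, read_camera, camera_info, MotionError, job_done, get_time, get_joint_pos, get_qvel, get_effort, get_tcp_pos, get_ee_rot, get_ft_force, get_ft_torque, get_grip_width, get_finger_force gives the robot as it stands. Calls block until the motion is done:
- move_pose(position, orientation): joint-space move of the TCP to a pose.
- movel(position, frame=None, v=0.15, until_force=None): straight line of the TCP; frame=None keeps the orientation; v is the mean speed in m/s. With until_force (N) it stops when the force on the tool has changed by that much, and returns True; else False.
- movej(angles): joint-space move.
- command_gripper(opening): opening from 0.0 (shut) to 1.0 (fully open); the grip force is fixed at half the most; returns when the fingers have stopped.
- wait(seconds).
- inverse_kinematics(position, orientation): joint angles nearest the present ones, or None.
- read_camera(name): name is "scene" or "top" or "wrist"; returns the picture (480x640x3 uint8, red, green, blue); there is no depth.
- camera_info(name): a dict with "intrinsics" (3x3 intrinsics, pixels), "T" (4x4, takes a point from camera to world coordinates); the wrist camera has in their place "tool_from_camera" (4x4, takes a point from camera to tool coordinates, whose origin is the TCP and whose axes are the flange's). Camera axes: x right, y up, looking along -z (the intrinsics and any distortion apply to the point x, -y, -z); pixel columns grow to the right and rows downward; lengths in m; the calibration is good to about 2 mm. A picture is of the moment at which its call begins: read the wrist's pose just before it. camera_info takes no time and is no camera call.
A pose or a line that the arm cannot do raises MotionError and nothing moves.
- job_done(): hands the job in; it is judged then, once.
Readings, each from a call of its own:
- get_time(): time.
- get_joint_pos(): joint angles.
- get_qvel(): joint speeds.
- get_effort(): joint torques, N m.
- get_tcp_pos(): TCP position.
- get_ee_rot(): TCP orientation.
- get_ft_force(): force on the tool from outside, world axes, zero at the start.
- get_ft_torque(): the same for the moment, N m.
- get_grip_width(): opening from 0.0 (shut) to 1.0 (fully open).
- get_finger_force(): force on a finger pad.
Only numpy, scipy, OpenCV 4.12 (cv2) and the standard library are available. Lean on these libraries where they do the work, as an engineer would, in place of code of your own. Each camera call takes 0.05 s, during which the arm holds its last target. There are 200 camera calls.

## Task

Put the black screw cap from the bench on the neck of the wide-necked bottle in the spring stand. With light downward pressure turn it backward (counter-clockwise from above) until you feel it drop a step, then forward (clockwise) until it stops fully home, and let go. Be gentle: never press the sprung seat far down or wrench the bottle round in its stand, and leave the label roll, the spare bottle and the stopper where they are.

Things in the scene. Friction and masses are not known exactly. Their poses are not given: they have to be found in the camera images.
- cap: Loose black plastic screw cap, a round ribbed cup standing mouth down on the bench: 64 mm body, 66 mm over its ribs, 28 mm high, 60 g nominal (42 to 84 g), closed flat top 4 mm thick. Origin: centre of its lower rim; z along its axis, up. Grip it across the diameter from above at any yaw; one grasp is enough for the whole job.
- lugs (a point): Point on the cap's axis 5 mm above its rim, level with the undersides of its four inner lugs (90 degrees apart, 4.5 mm wide, 3.5 mm high, reaching in to radius 24 mm; cap wall inner radius 29.8 mm).
- neck (a point): On the axis of the upright bottle's neck, at the height where the lugs point rests when the cap is fully home; 147 mm above the bench at rest; z up. The bottle is 84 mm across, shoulder 16 mm below this point, in a 150 mm square wood stand with rails 52 mm high. The yaw of this point does NOT tell the thread's angle, which is random: find it by feel or by eye.
- nose (a point): Top of the aluminium neck's round nose, 17 mm above the neck point: radius 18 mm here, widening to 22.5 mm by 6 mm lower. Thread outer radius 28.5 mm. Bring the cap on upright and within 1.3 mm of the axis.
- lands (a point): On the neck axis, level with the stop posts, 9.2 mm above the neck point. Going counter-clockwise, each of 4 equal sectors has a square stop post (5 degrees, top at this level), a land rising counter-clockwise over 65 degrees from 2.3 mm below to 1 mm above this level, and an open entry gap (20 degrees) up to the next post. Lugs set down at random rest on land or post, or by luck in a gap.
- seat (a joint): Downward travel of the bottle's spring seat, m: 0 at rest (up against its stop), grows as it is pressed, bottom at 0.020. It stays up until about 2 N, then yields 0.7 N per mm; cap, bottle and neck point move with it. More than 0.014 (about 12 N) is too hard.
- bottle (a joint): Twist of the bottle in its stand, rad, 0 at rest, positive counter-clockwise from above; a spring of 2 N m per rad holds it. More than 0.25 rad either way (0.5 N m) is wrenching it; when the cap is home a torque of 0.15 to 0.25 N m is enough.
- label_roll: Bystander: roll of white paper labels standing on end, 96 mm diameter, 60 mm high; origin centre of its underside.
- spare_bottle: Bystander: closed amber bottle with a label, 68 mm diameter, 200 mm high; origin centre of its underside.
- stopper: Bystander: small dark wood-topped stopper standing on its 30 mm head, 32 mm high; origin centre of its underside.
- thread (a point): On the neck axis 6 mm above the neck point. On the lands, forward (clockwise) turning jams on the posts. Backward turning, at most about 85 degrees, may first fall 2.3 mm off the posts, then climbs the lands; at their ends the cap drops about 6.5 mm into the gaps (lugs point then about 3.5 mm above the neck point). There a post blocks more backward turning within 10 degrees.
- home (a point): On the neck axis 5 mm below the neck point, where the cap's rim is when fully home. From the gaps, forward (clockwise) turning of 65 to 75 degrees under light pressure winds the lugs under the lands and draws the cap down about 3.5 mm, until the lugs meet the posts.
Not all that is in view belongs to the job. Of the things that look like the part that bears neck, the larger one is meant. Several things look just like the cap: the one meant starts farthest from the robot's base.

How it is judged:
By the outcome, as a careful person would: the job done as asked, in the order asked, and still so for the second after the job is handed in, with the robot touching nothing.
It also fails if it takes over 64 s, if anything falls off the work surface, if the arm or the gripper's body presses on something with over 40 N, if the wrist force passes 120 N, or if a joint passes its speed limit or range.

## Working session

There is one attempt and no reset: what is moved stays moved. The work goes in short steps, each a Python script; the robot and the scene stay as the last script left them, time stands still between calls to the robot, and variables do not carry over. Pictures are saved under pics/ and viewed, at most 10 in all, crops included, and the job is handed in when it is done.

```bash
mkdir -p pics; ls
python3 - <<'E'
from station import *
import cv2,numpy as np
for n in("scene","top"):
    cv2.imwrite(f"pics/{n}0.png",read_camera(n)[:,:,::-1]); i=camera_info(n); print(n,{k:np.round(np.array(v),4).tolist() if not isinstance(v,str) else v for k,v in i.items()})
print(camera_info("wrist")); print(get_time(),get_ee_rot(),get_grip_width())
E
```

```text
pics
scene {'intrinsics': [[585.9777, 0.0, 313.0072], [0.0, 585.9777, 237.143], [0.0, 0.0, 1.0]], 'T': [[0.1079, -0.5571, 0.8234, 1.5205], [0.9941, 0.0541, -0.0937, -0.159], [0.0076, 0.8287, 0.5597, 0.756], [0.0, 0.0, 0.0, 1.0]]}
top {'intrinsics': [[555.8978, 0.0, 315.3188], [0.0, 555.8978, 235.172], [0.0, 0.0, 1.0]], 'T': [[0.0282, 0.9897, -0.1403, 0.3548], [-0.9996, 0.0283, -0.0013, -0.0356], [0.0026, 0.1402, 0.9901, 1.391], [0.0, 0.0, 0.0, 1.0]]}
{'intrinsics': array([[427.6708883 ,   0.        , 313.90700942],
       [  0.        , 427.6708883 , 239.01419368],
       [  0.        ,   0.        ,   1.        ]]), 'tool_from_camera': array([[ 1.36446818e-03,  9.54342562e-01,  2.98711253e-01,
         8.25768620e-02],
       [ 9.99998992e-01, -1.18509400e-03, -7.81628270e-04,
        -9.87325347e-05],
       [-3.91940212e-04,  2.98712019e-01, -9.54343217e-01,
        -1.61691787e-01],
       [ 0.00000000e+00,  0.00000000e+00,  0.00000000e+00,
         1.00000000e+00]])}
0.1 [-6.82757350e-04  9.84037247e-01  1.77961286e-01 -1.04563937e-04] 0.99920689794446
```

View pics/scene0.png

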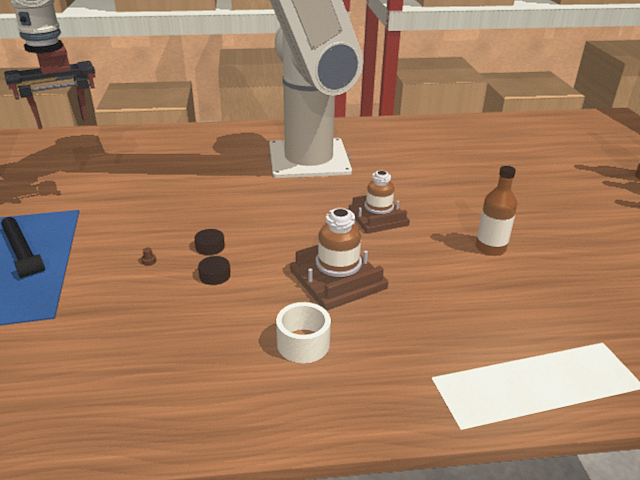

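View pics/top0.png

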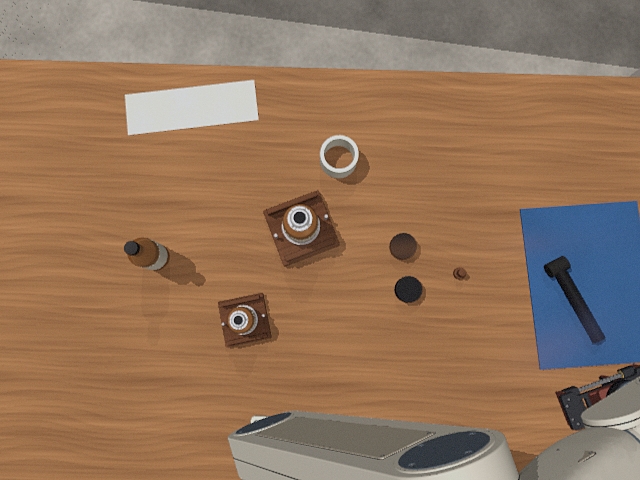

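The meant cap (farther from the base) is at about top (403,246) / scene (214,264). The larger bottle's neck is at about top (300,216) / scene (341,213). The nearer cap and the smaller bottle are decoys.

```bash
cat > h.py <<'E'
from station import *
import cv2,numpy as np
from scipy.spatial.transform import Rotation as R
def q(th): return [0,float(np.cos(th/2)),float(np.sin(th/2)),0]
def camT(n):
    i=camera_info(n)
    if n!="wrist": return np.array(i["intrinsics"]),np.array(i["T"])
    T=np.eye(4); w=get_ee_rot(); T[:3,:3]=R.from_quat([w[1],w[2],w[3],w[0]]).as_matrix(); T[:3,3]=get_tcp_pos()
    return i["intrinsics"],T@i["tool_from_camera"]
def ray(K,T,p):
    d=np.array([(p[0]-K[0,2])/K[0,0],-(p[1]-K[1,2])/K[1,1],-1]); d=T[:3,:3]@d
    return T[:3,3],d/np.linalg.norm(d)
def tri(rs):
    A=0;b=0
    for o,d in rs: P=np.eye(3)-np.outer(d,d);A=A+P;b=b+P@o
    x=np.linalg.solve(A,b); return x,[np.linalg.norm((np.eye(3)-np.outer(d,d))@(x-o)) for o,d in rs]
def proj(K,T,X):
    c=np.linalg.inv(T)@np.r_[X,1]; return K[0,2]-K[0,0]*c[0]/c[2],K[1,2]+K[1,1]*c[1]/c[2]
E
python3 - <<'E'
from h import *
S=camT("scene");T=camT("top")
for n,a,b in(("cap",(403,246),(214,264)),("cap2",(408,289),(209,237)),("nose",(300,216.5),(341,213)),("roll",(339.5,155),(303,320)),("spare",(132,248),(507,171)),("stop",(460,272),(148,252))):
    print(n,tri([ray(*T,a),ray(*S,b)]))
c=tri([ray(*T,(403,246)),ray(*S,(214,264))])[0]; nk=tri([ray(*T,(300,216.5)),ray(*S,(341,213))])[0]
import pickle
P=[]
for k,(p,z) in enumerate(((c,.2),(nk,.3))):
  for j,dx in enumerate((-.05,.04)):
    move_pose([p[0]+dx,p[1]+(.03 if j else -.03),z],q(0)); wait(.2); C=camT("wrist"); im=read_camera("wrist"); P.append((C,im)); print(get_time(),proj(*C,p))
pickle.dump(P,open("w.pkl","wb"))
cv2.imwrite("pics/w.png",cv2.resize(np.vstack([np.hstack([P[0][1],P[1][1]]),np.hstack([P[2][1],P[3][1]])]),(800,600),interpolation=cv2.INTER_AREA)[:,:,::-1])
E
```

```text
cap (array([ 0.52715999, -0.25187376,  0.02681144]), [np.float64(0.0006062877874145247), np.float64(0.0006062877874145269)])
cap2 (array([ 0.42165901, -0.26575595,  0.02442803]), [np.float64(0.001205188781153444), np.float64(0.0012051887811533927)])
nose (array([0.5701419 , 0.00226843, 0.16264996]), [np.float64(0.0007090287506010728), np.float64(0.0007090287506010649)])
roll (array([ 0.74659311, -0.08776522,  0.05410543]), [np.float64(0.0003272220585772589), np.float64(0.00032722205857728013)])
spare (array([0.48520642, 0.36295142, 0.19162967]), [np.float64(9.478986138614971e-05), np.float64(9.478986138627718e-05)])
stop (array([ 0.46705169, -0.39341083,  0.02446656]), [np.float64(0.0010540421416819958), np.float64(0.001054042141682042)])
1.8333 (np.float64(273.76183649622374), np.float64(149.05516017914215))
2.5917 (np.float64(349.0215296940821), np.float64(258.2330939305098))
3.7333 (np.float64(268.5758387099877), np.float64(154.51913345723676))
4.4917 (np.float64(352.5782195380868), np.float64(274.7823583580074))
```

View pics/w.png

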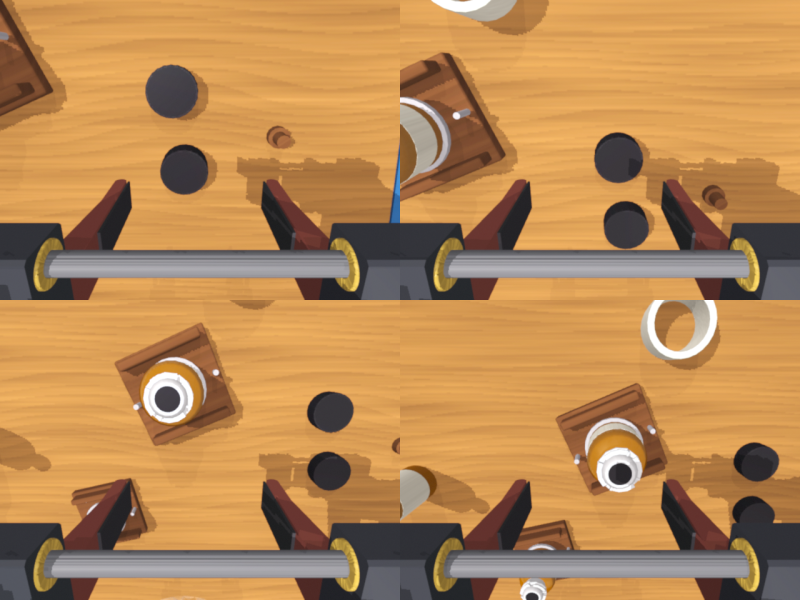

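The wrist mosaic shows the cap (first view, full-resolution pixel about (275,146)), the neck's dark bore disc (third view, about (267,158)), and the open stand around it. Next I'll take views from straight above at two opposite yaws, which cancels the hand-eye bias.

```bash
cat > look.py <<'E'
from h import *
import json
def measure(p,z,th):
    move_pose([p[0]-.083*np.cos(th),p[1]-.083*np.sin(th),z],q(th)); wait(.25); C=camT("wrist"); im=read_camera("wrist")
    g=im.max(2); m=((g<95)&(im.max(2).astype(int)-im.min(2)<35)).astype(np.uint8); u=proj(*C,p)
    cs=[c for c in cv2.findContours(m,cv2.RETR_EXTERNAL,cv2.CHAIN_APPROX_NONE)[0] if len(c)>40]
    c=min(cs,key=lambda c:np.hypot(*(c[:,0].mean(0)-u))); e=cv2.fitEllipse(cv2.convexHull(c))
    im=im.copy(); cv2.ellipse(im,e,(0,255,0),1); x,y=map(int,u)
    o,d=ray(*C,e[0]); X=o+d*(p[2]-o[2])/d[2]
    print(round(get_time(),2),np.round(u,1),np.round(e[0],1),np.round(e[1],1),np.round(X,4))
    return X,im[max(0,y-130):,max(0,x-150):][:260,:300]
nk=[.5701,.0023,.162]; cp=[.5272,-.2519,.028]
r=[measure(nk,.25,0),measure(nk,.25,np.pi),measure(cp,.15,np.pi),measure(cp,.15,0)]
N=(r[0][0]+r[1][0])/2;Cp=(r[2][0]+r[3][0])/2; print(N,Cp)
json.dump([N.tolist(),Cp.tolist()],open("m.json","w"))
out=np.zeros((520,600,3),np.uint8)
for k,(X,i) in enumerate(r): out[k//2*260:k//2*260+i.shape[0],k%2*300:k%2*300+i.shape[1]]=i
cv2.imwrite("pics/m.png",out[:,:,::-1])
E
python3 look.py
```

```text
5.39 [314.2 106.9] [312.9 111.3] [48.8 51.1] [0.5678 0.003  0.162 ]
8.34 [313.8 104. ] [315.2  98.6] [49.7 52.4] [0.5672 0.0031 0.162 ]
9.72 [312.5 102.6] [311.8 102.5] [100.1 104.8] [ 0.5272 -0.2523  0.028 ]
12.57 [314.  104.6] [314.7 100.8] [100.2 104.6] [ 0.5294 -0.2524  0.028 ]
[0.56749037 0.00305456 0.162     ] [ 0.52830618 -0.25236053  0.028     ]
```

View pics/m.png

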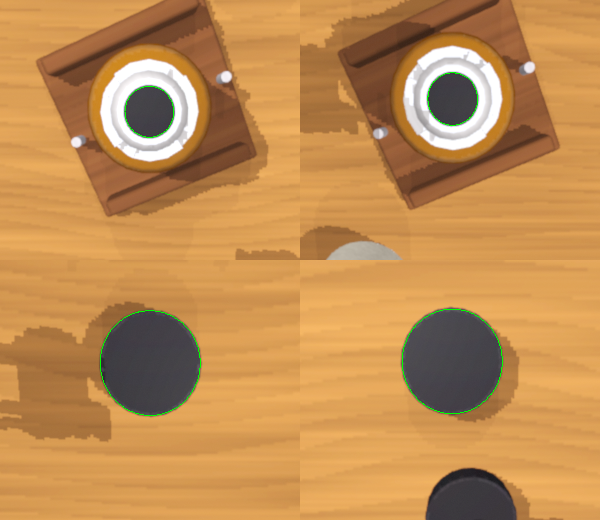

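The ellipses fit the cap tops and the bore tightly. Next I'll centre the cap with a squeeze across x, then grip it across y and lift.

Run:
```python
from h import *
import json
N,C=json.load(open("m.json"))
g=[C[0],C[1],.004]
move_pose([C[0],C[1],.09],q(np.pi/2)); movel(g,v=.1); 
command_gripper(0.70); print(get_grip_width(),get_finger_force())
if get_finger_force()<.5: command_gripper(.0); print("shut",get_grip_width(),get_finger_force())
command_gripper(1.0); movel([C[0],C[1],.05],v=.15); move_pose([C[0],C[1],.05],q(0)); movel(g,v=.1)
wait(.2);f0=get_ft_force(); command_gripper(0.0); print(get_time(),get_grip_width(),get_finger_force(),get_tcp_pos(),f0,get_ft_force())
movel([C[0],C[1],.10],v=.15); wait(.3); print(get_time(),get_grip_width(),get_ft_force(),get_ft_torque())
move_pose([N[0],N[1],.21],q(0)); wait(.3)
print(get_time(),get_tcp_pos(),get_ft_force(),get_ft_torque(),get_joint_pos()); cv2.imwrite("pics/g.png",read_camera("scene")[120:320,180:480,::-1])
```

```text
0.732601375425921 30.00073461793363
19.1583 0.7312250251459584 30.00042098108679 [ 0.52839965 -0.2523997   0.00417308] [ 0.58370021 -0.66827854 -0.52978304] [0.05320842 0.53106722 2.98997444]
20.25 0.7311207195104892 [-0.83442062 -0.5697501  -0.08754212] [ 0.00253795 -0.01980554  0.02072185]
21.6333 [0.56735709 0.0021517  0.20952325] [-0.55678757  0.7768348  -0.40152882] [0.01144753 0.02332565 0.029038  ] [-1.71587963e-02  3.55490858e-01  1.76961445e+00 -5.28721353e-05
  1.01729873e+00  1.55508821e+00]
```

View pics/g.png

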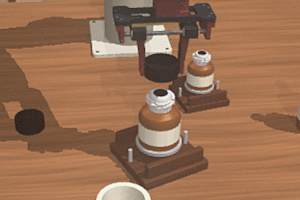

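The cap is held upright, and the scene view shows it above and behind the neck at crop pixel (160,68). I'll check the lateral tracking error, then lower until contact.

Run:
```python
from h import *
import json
N,C=json.load(open("m.json"))
for _ in range(3): wait(.05); print(get_tcp_pos(),get_ft_force())
movel([N[0],N[1],.180],v=.1); wait(.3)
for _ in range(4): wait(.03); print(get_tcp_pos())
print("F",get_ft_force())
hit=movel([N[0],N[1],.150],v=.015,until_force=4); print(hit,get_time()); wait(.2)
for _ in range(3): wait(.03); print(get_tcp_pos(),get_ft_force(),get_ft_torque())
```

```text
[0.56742532 0.0024731  0.20974257] [-0.24691837  0.71658135 -0.80718774]
[0.56745419 0.00266124 0.20980356] [-0.12841645 -0.05220273  0.00013008]
[0.56743498 0.00277328 0.20985209] [-0.44526327 -0.41374355  0.32240209]
[0.56777294 0.00306072 0.18049669]
[0.56774847 0.00303627 0.18044584]
[0.56768437 0.00304376 0.18035088]
[0.56761888 0.003051   0.18029084]
F [-0.39997477 -0.03407594 -0.03338551]
True 24.5167
[0.56742353 0.00305026 0.1507111 ] [ 0.92341459 -0.49333442  4.34890729] [ 0.00932379 -0.17279189 -0.02351716]
[0.56741244 0.00304606 0.15069287] [ 1.02877102 -0.40068159  4.54216947] [ 0.02720131 -0.11212145 -0.00259973]
[0.56743573 0.00302978 0.15069879] [1.54373792 0.54970403 4.26685144] [ 0.02836099 -0.14947841 -0.00962443]
```

```bash
cat > turn.py <<'E'
from h import *
import json
N,C=json.load(open("m.json"))
def rd():
    f=[];t=[]
    for _ in range(4): wait(.01); f.append(get_ft_force()); t.append(get_ft_torque())
    f=np.mean(f,0); z=get_tcp_pos()[2]; return f[2],np.mean(t,0)[2],z,z+max(0,(f[2]+.5-2)/.7)*1e-3
def turn(th,step,end,z,ft,stop,log,tmax):
    hist=[]
    while True:
        F,T,zz,h=rd(); hist.append(h); log.append((th,F,T,zz,h))
        print(f"{get_time():.2f} th {np.degrees(th):.1f} F {F:.2f} T {T:.3f} z {zz*1e3:.2f} h {h*1e3:.2f}")
        if stop(hist,T) or abs(T)>tmax or F>9 or (end-th)*np.sign(step)<=1e-6: return th,z,hist
        z+=float(np.clip((F-ft)/.7*.6e-3,-.0015,.0015)); z=max(z,.138)
        th+=step; move_pose([N[0],N[1],z],q(th))
E
python3 - <<'E'
from turn import *
th,z,h=turn(0,np.radians(4),np.radians(92),get_tcp_pos()[2],4.5,lambda h,T: len(h)>1 and h[-1]<max(h)-.0045,[],.2)
json.dump([th,z],open("s.json","w"))
E
```

```text
24.85 th 0.0 F 3.89 T -0.004 z 150.65 h 154.07
25.13 th 4.0 F 3.90 T -0.067 z 150.21 h 153.63
25.42 th 8.0 F 4.62 T -0.062 z 149.69 h 154.14
25.70 th 12.0 F 4.68 T -0.064 z 149.79 h 154.33
25.98 th 16.0 F 4.55 T -0.064 z 149.90 h 154.26
26.27 th 20.0 F 4.68 T -0.081 z 149.99 h 154.53
26.55 th 24.0 F 4.37 T -0.072 z 150.15 h 154.25
26.83 th 28.0 F 5.04 T -0.077 z 150.06 h 155.11
27.12 th 32.0 F 5.21 T -0.062 z 150.47 h 155.77
27.40 th 36.0 F 4.85 T -0.078 z 151.05 h 155.84
27.68 th 40.0 F 4.80 T -0.086 z 151.35 h 156.06
27.97 th 44.0 F 4.52 T -0.087 z 151.60 h 155.91
28.25 th 48.0 F 4.65 T -0.079 z 151.65 h 156.16
28.53 th 52.0 F 5.00 T -0.086 z 151.81 h 156.80
28.82 th 56.0 F 4.20 T -0.050 z 152.18 h 156.03
29.10 th 60.0 F -0.73 T 0.010 z 151.34 h 151.34
```

The drop came at 60°. I'll lower to re-establish light contact and check the height.

Run:
```python
from turn import *
th,z=json.load(open("s.json"))
th+=np.radians(2); move_pose([N[0],N[1],z],q(th)); print(rd())
hit=movel([N[0],N[1],.1435],v=.012,until_force=4.5); wait(.1); z=get_tcp_pos()[2]; print(hit,get_time(),rd())
json.dump([th,z],open("s.json","w"))
```

```text
(np.float64(-0.31594063337362055), np.float64(-0.007641213283056817), np.float64(0.151703709722506), np.float64(0.151703709722506))
True 30.0333 (np.float64(4.73304614630159), np.float64(0.010983062437258696), np.float64(0.1458510462477725), np.float64(0.15046968359963192))
```

Run:
```python
from turn import *
th,z=json.load(open("s.json")); t0=th
th,z,h=turn(th,-np.radians(4),t0-np.radians(56),z,4.5,lambda h,T:False,[],.19)
if (t0-th)>np.radians(50): th,z,h=turn(th,-np.radians(1.5),t0-np.radians(92),z,4.5,lambda h,T:False,[],.19)
json.dump([th,z],open("s.json","w"))
```

```text
30.10 th 62.0 F 4.04 T -0.006 z 145.83 h 149.46
30.38 th 58.0 F 4.27 T 0.045 z 145.60 h 149.57
30.67 th 54.0 F 4.31 T 0.054 z 145.33 h 149.35
30.95 th 50.0 F 4.25 T 0.017 z 145.07 h 149.00
31.23 th 46.0 F 4.42 T 0.023 z 144.86 h 149.03
31.52 th 42.0 F 4.22 T 0.026 z 144.75 h 148.64
31.80 th 38.0 F 3.99 T 0.056 z 144.53 h 148.09
32.08 th 34.0 F 4.68 T 0.007 z 144.12 h 148.66
32.37 th 30.0 F 4.41 T 0.035 z 144.27 h 148.43
32.65 th 26.0 F 3.84 T 0.023 z 144.17 h 147.52
32.93 th 22.0 F 4.29 T 0.042 z 143.66 h 147.65
33.22 th 18.0 F 4.43 T 0.036 z 143.49 h 147.67
33.50 th 14.0 F 4.31 T 0.019 z 143.38 h 147.39
33.78 th 10.0 F 4.07 T 0.036 z 143.19 h 146.86
34.07 th 6.0 F 4.35 T 0.048 z 142.86 h 146.93
34.10 th 6.0 F 4.01 T 0.021 z 142.84 h 146.43
34.38 th 4.5 F 4.70 T 0.052 z 142.43 h 147.01
34.67 th 3.0 F 4.25 T 0.044 z 142.60 h 146.53
34.95 th 1.5 F 4.66 T 0.077 z 142.37 h 146.89
35.23 th 0.0 F 4.23 T 0.052 z 142.50 h 146.40
35.52 th -1.5 F 4.62 T 0.044 z 142.28 h 146.74
35.80 th -3.0 F 4.19 T 0.074 z 142.37 h 146.21
36.08 th -4.5 F 4.25 T 0.025 z 142.13 h 146.05
36.37 th -6.0 F 4.65 T 0.054 z 141.92 h 146.43
36.65 th -7.5 F 4.65 T 0.028 z 142.05 h 146.55
36.93 th -9.0 F 4.80 T 0.051 z 142.11 h 146.82
37.22 th -10.5 F 4.74 T 0.018 z 142.36 h 146.99
37.50 th -12.0 F 3.84 T 0.096 z 142.56 h 145.90
37.78 th -13.5 F 4.35 T 0.133 z 142.03 h 146.10
38.07 th -15.0 F 4.40 T 0.174 z 141.95 h 146.09
38.35 th -16.5 F 4.05 T 0.234 z 141.81 h 145.45
```

Firm stop at home: the height is at the home value and the torque is 0.23 N m. I'll ease off the twist and pressure, let go, and look.

Run:
```python
from turn import *
th,z=json.load(open("s.json"))
th+=np.radians(5); move_pose([N[0],N[1],z],q(th)); print(rd())
movel([N[0],N[1],.1455],v=.03); print(rd())
command_gripper(1.0); wait(.2); print(rd())
movel([N[0],N[1],.23],v=.1); print(get_time())
move_pose([N[0]-.083,N[1],.27],q(0)); wait(.3); w=read_camera("wrist"); C=camT("wrist")
c=proj(*C,[N[0],N[1],.17]); print(c)
s=read_camera("scene")
cv2.imwrite("pics/f.png",np.hstack([cv2.resize(w,(400,300)),cv2.resize(s[150:350,220:486],(400,300))])[:,:,::-1]); print(get_time(),get_ft_force())
```

```text
(np.float64(4.3729486880632225), np.float64(0.06780016253887577), np.float64(0.1418241178676417), np.float64(0.1459283302791606))
(np.float64(2.0458284397534303), np.float64(0.09415671649949567), np.float64(0.1454649548022796), np.float64(0.1462447097162131))
(np.float64(0.26697656238179884), np.float64(-0.025462655499194208), np.float64(0.14551564692126617), np.float64(0.14551564692126617))
40.7417
(np.float64(313.97636977561217), np.float64(104.75120433197131))
41.6 [ 0.70141678  0.04573255 -0.12652542]
```

View pics/f.png

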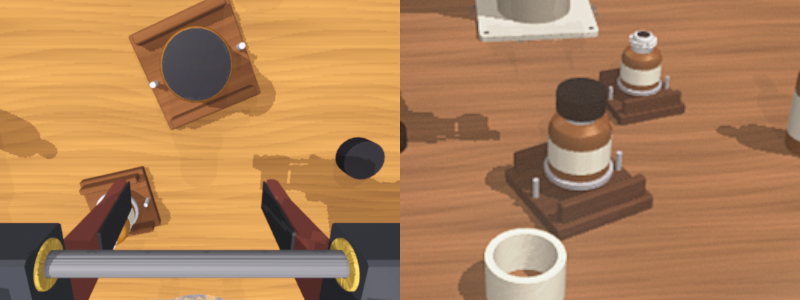

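The cap sits level and low on the large bottle's neck: concentric with the bottle in the wrist view at (196,63), and flush in the scene view at (580,98). The gripper is clear.

```bash
python3 -c "
from station import *
print(job_done())"
```

```text
the job is handed in; nothing more can be done
None
```

The black cap is screwed fully home on the wide-necked bottle and released: it dropped into the gaps after about 60° backward, then wound forward about 75° to a firm stop at 0.23 N m, and I handed the job in at about 42 s.

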